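Open the photometer shutter with its knob and hold the cell in the beam

TASK

Fit the loose bar knob fully down onto the square shaft on top of the photometer's lamp housing and turn it anticlockwise (seen from above) to its stop, so that the shutter blade swings clear of the lens. Then lift the larger glass cell out of its rack by its two frosted broad faces only, never touching its clear end windows with the fingers, keep it upright, and hold it in the light path midway between lamp and detector, in the air, with its clear windows facing the two lenses and the beam passing through the middle of its windows. Finish while still holding it there, and leave everything else on the bench, the small cell included, where it is.

Things in the scene. Friction and masses are not known exactly. Their poses are not given: they have to be found in the camera images.
- photometer: Fixed to the bench: aluminium plate 110 (x) x 330 (y) x 12 mm with two grey housings, 50 mm wide in x, tops 112 mm up: lamp at +y (y 80 to 150 mm), detector at -y (y -75 to -125 mm). A 4 mm beam runs along its y axis at x = 0, 85 mm up, between round lenses (28 mm) with faces at y = +75 and -69 mm; the closed shutter blade hangs at y = +65 mm. Origin: centre of the underside.
- beam_mid (a point): The point of the light beam midway between the housings, at x = 0, y = 0, z = 85 mm of the photometer, with the photometer's axes: the beam runs along this point's y axis. Free space all round it; the base plate's top is 73 mm below.
- shaft_seat (a point): Centre of the collar (32 mm across, 119 mm above the bench) on the lamp housing, on which the knob comes to rest. The steel shaft rises from it: 16 x 16 mm square, 19 mm tall, its top 5 mm tapering to 10 x 10 mm. Its faces look along this point's x and y, which turn with the shutter; z up. The blade hangs from an arm towards -y.
- shutter (a joint): Turn of shaft and shutter blade about the vertical, rad: 0 is closed (blade before the lamp's lens, it starts at 0 to 0.15), growing anticlockwise seen from above to a firm stop at 1.15 (blade beside the housing). Friction about 0.06 N m; stays where it is left.
- knob: Loose aluminium bar knob standing bore down: 48 (x) x 28 (y) x 37 mm, flat ribbed sides, about 70 g. Blind square bore 18 x 18 mm, 21 mm deep, open below, centred, sides along the knob's x and y (fits the shaft in any of four quarter turns, with 0.13 rad of play either way). Origin: centre of its underside, which lies at shaft_seat when seated.
- rack: Grey cell rack fixed to the bench, 160 (x) x 46 (y) x 16 mm, with two equal pockets 10 mm deep (45 x 22.5 mm) at x = -37 and x = +37 mm; pocket floors 6 mm above the bench. Origin: centre of its underside; z up.
- cell: The larger glass cell: 42.5 (x) x 20 (y) x 50 mm, white cover in the top 4 mm, about 50 g, standing in one of the rack's pockets, x along the rack. Its broad faces (+y and -y, 20 mm apart) are frosted white: grip these. The narrow end faces (+x and -x) are clear windows; light must pass along its x axis. Origin: centre of its underside.
- cell_window (a point): Point on the larger cell's middle axis 25 mm above its underside, where the beam should pass; axes as the cell's. The clear windows are 16 mm wide inside.
- monitor: Computer monitor, fixed, an obstacle: its screen stands upright across the back of the bench, 30 mm thick (x), 405 mm wide (y), from 88 to 403 mm above the bench; its foot is 170 x 220 x 12 mm. Keep arm and gripper nearer the robot than it. Origin: centre of the foot, on the bench.
- small_cell: Small square cell, 12.5 x 12.5 x 45 mm, standing in the other pocket of the rack; not wanted, leave it there. Origin: centre of its underside.
- timer: Bench timer lying on its back, 62 x 62 x 18 mm; bystander. Origin: centre of its underside.
- tape_roll: Roll of tape lying flat, 75 mm across, 19 mm high; bystander. Origin: centre of its underside.
- felt_pen: Felt pen lying along y, 12 x 131 x 13 mm; bystander. Origin: centre of its underside.
- tweezers: Tweezers lying flat along y, 18 x 118 x 8 mm; bystander. Origin: centre of its underside.
- beaker: Glass beaker, 55 mm across, 70 mm high; bystander. Origin: centre of its underside.
- bottle_blank: Clear screw-cap bottle with blue cap, 61 mm across, 120 mm high; bystander. Origin: centre of its underside.
- petri_dish: Shallow clear dish, 57 mm across, 13 mm high, with small fittings in it; bystander. Origin: centre of its underside.
Things that resemble listed ones, but are neither listed nor needed, are in the scene too. What is shaped like the knob but brown is not meant.

How it is judged (in metres and radians):
On the way, in this order (a step that is already met when the one before it is completed fails the run):
1. the knob is fully down on the square shaft (z of knob in the frame of shaft_seat between -0.003 and 0.003 m and horizontal distance between knob and shaft_seat below 0.004 m and angle between knob's own z axis and vertical below 0.08 rad), for 0.2 s.
2. the shutter is turned open with the knob in place (all of step 1 and value of joint shutter above 1 rad), for 0.2 s.
3. the larger cell is lifted clear of the rack, gripped on both frosted faces (height (world z) of cell above 0.03 m and contact force between each of cell_c0, cell_c1 and the fingers above 1 N), for 0.2 s.
At the end, for the whole second after the job is handed in: Knob seated (to 3 mm in height, 4 mm sideways), shutter past 1.0 rad; fingers grip both frosted faces of the larger cell, still, upright to 0.1 rad, clear of photometer and rack; its window point within 6 mm sideways, 8 mm in height, 20 mm along the beam of beam_mid, x axis within 0.14 rad of it (all of step 2 and contact force between each of cell_c0, cell_c1 and the fingers above 1 N and x of cell_window in the frame of beam_mid between -0.006 and 0.006 m and y of cell_window in the frame of beam_mid between -0.02 and 0.02 m and z of cell_window in the frame of beam_mid between -0.008 and 0.008 m and angle between the x axis of cell and the y axis of beam_mid, either way round below 0.14 rad and angle between cell's own z axis and vertical below 0.1 rad and linear speed of cell below 0.02 m/s and contact force between cell and photometer below 0.1 N and contact force between cell and rack below 0.1 N); the arm keeps its last pose, push and grip.
It fails at once if the gripper touches a clear window of the larger cell (over 0.5 N) (contact force between any of cell_c2, cell_c3 and the fingers above 0.5 N).
It fails at once if the larger cell is tipped by more than 0.4 rad (angle between cell's own z axis and vertical above 0.4 rad).
It fails at once if a bystander is moved by more than 25 mm (distance of any of small_cell, timer, tape_roll, felt_pen, tweezers, beaker, bottle_blank, petri_dish from where it was at the start of the episode above 0.025 m).
It also fails if it takes over 67 s, if anything falls off the work surface, if the arm or the gripper's body presses on something with over 40 N, if the wrist force passes 120 N, or if a joint passes its speed limit or range.

ROBOT

A 6-joint arm with a two-finger parallel gripper is mounted at the origin on a cart in front of the work surface, level with it; the furniture and walls round the work are solid. World frame = base frame: x ahead of the robot, y to its left, z up, the work surface at z = 0. Lengths are in m, angles in degrees, forces in N, time in s.
With the tool pointing down it reaches from about 0.4 to 0.825 m from the base axis. Payload 7 kg.
Tool frame: the origin (TCP) lies between the finger pads; the fingertips stand ctrl.nose_length ahead of it and the grasp point (between the pads) lies 2 mm behind it (ctrl.nose_length is the distance from the TCP to the fingertips, in m); z points along the fingers, y is the line along which they close (so a half turn about z gives the same grasp; the last joint's range is limited). The gripper opens to 88 mm and grips with 3 to 60 N. Pads are 19 mm wide; open, the fingers measure 130 mm over their backs; the gripper's body (78 mm by 193 mm) begins 47 mm behind the grasp point.
Start: joints at [-55.8, 20.546, 0.682, 0, -70.136, -16.507], TCP at [0.205, -0.643, 0.244] pointing down, gripper open.
Joint ranges: [-176.03, 176.03], [-82.01, 121.73], [-58.28, 71.71], [-173.87, 95.51], [-174.79, -0.11], [-173.66, 173.66]. Speed limits (degrees/s): [136.94, 136.94, 172.46, 180, 180, 180].

INTERFACE

Orientations are given as [roll, pitch, yaw] about the fixed x, y, z axes, in that order (R = Rz(yaw) Ry(pitch) Rx(roll)).
In Python, from plant import ctrl gives the robot as it stands.
- The arm moves only by the tool apply_moves, never from a script. Its argument "commands" is a list of rows, each a list of 3 entries, a list of its own where there are three numbers: the shift along the world's x, y, z in cm, then the turn about the world's z in rad, then the closure, from 0 (fully open) to 1 (shut). In form: [[[x, y, z], turn, jaw], ...]. A call has 1 to 20 rows; each row is the pose to reach, as a shift and turn from the pose commanded when the call began; what a row does not reach only later rows make up. A row lasts 1/12 s, in which the tool goes at most 41.7 mm and 7.16 degrees, less where a joint would pass 70% of its speed; a pose out of reach is approached as far as the arm can. A call with a gripper value outside its range is refused whole. The fingers move at their own pace and stop on an object; the grip force is fixed at half the most. Time passes only in rows, so rows that repeat a pose let the fingers close. It gives the time, the measured TCP pose, the force, the opening and the grip force at its end, in the units of the state.
- ctrl.get_obs(): the state, without advancing time (a new reading comes with each control period).
- ctrl.snapshot(name): name is "side" or "top"; returns a dict with "img" (420x560x3 uint8, red, green, blue), "fx", "fy", "cx", "cy" (pixels), "T" (4x4, takes a point from camera to world coordinates). Camera axes: x right, y up, looking along -z (the intrinsics and any distortion apply to the point x, -y, -z); pixel columns grow to the right and rows downward; lengths in m; the calibration is good to about 2 mm. A picture is of the moment at which its call begins. There is no depth.
- ctrl.close_job(): hands the job in; it is judged then, once.
Trained networks look in a picture, given as the dict that the camera call returned (one of the last four; its "shot" number tells which), for a name from the list of things; names that differ only in an ending like _2 or _b are one class to them, and where a whole thing is asked for, a point or a joint stands for the part that bears it (a point fixed in the world has none). Each returns a list of dicts, best first, with "score" (0 to 1); they miss things now and then, are a little off and sometimes report something else, mostly with a low value. They report only what shows in the picture. A call takes as long as a camera call. They do not tell look-alikes from the thing itself.
- ctrl.search_frame(picture, target): "at" ([column, row] in pixels, amid what is visible of it).
- ctrl.spot_point(picture, target): "at" ([column, row] in pixels: a listed point, or the origin of a listed thing).
The state is a dict: "clock": time; "joint_pos": joint angles; "qvel": joint speeds; "tau": joint torques, N m; "tool_pos": TCP position; "orientation": TCP orientation; "force": force on the tool from outside, world axes, zero at the start; "moment": the same for the moment, N m; "opening": finger opening in m; "gripper_force": force on a finger pad.
Only numpy, scipy, OpenCV 4.12 (cv2) and the standard library are available. Lean on these libraries where they do the work, as an engineer would, in place of code of your own. Each camera call takes 0.05 s, during which the arm holds its last target. There are 200 camera calls.

## Working session

There is one attempt and no reset: what is moved stays moved. The work goes in short steps, Python scripts to look and compute and a tool call to move; the robot and the scene stay as the last step left them, time stands still between calls to the robot, and variables do not carry over. Pictures are saved under pics/ and viewed, at most 10 in all, crops included, and the job is handed in when it is done.

Besides the shell and the picture viewer there is one more tool, called after "Request:" by a JSON object that holds its "fn" and its "kwargs". apply_moves: Moves the arm, as the interface text tells. Its arguments: {"type":"object","properties":{"commands":{"type":"array"}},"required":["commands"]}

```bash
mkdir -p pics
cat > h.py <<'E'
import numpy as np, cv2
from plant import ctrl
def ray(s,px):
    T=np.array(s["T"]); d=np.array([(px[0]-s["cx"])/s["fx"],-(px[1]-s["cy"])/s["fy"],-1.0])
    return T[:3,3],T[:3,:3]@d
def atz(s,px,z):
    o,d=ray(s,px); return o+d*(z-o[2])/d[2]
def tri(s1,p1,s2,p2):
    o1,d1=ray(s1,p1);o2,d2=ray(s2,p2)
    A=np.stack([d1,-d2],1); t=np.linalg.lstsq(A,o2-o1,rcond=None)[0]
    a=o1+d1*t[0];b=o2+d2*t[1]; return (a+b)/2,np.linalg.norm(a-b)
def proj(s,P):
    T=np.array(s["T"]); p=T[:3,:3].T@(np.array(P)-T[:3,3]); return [s["cx"]+s["fx"]*p[0]/-p[2], s["cy"]-s["fy"]*p[1]/-p[2]]
def save(s,n,box=None,k=1):
    im=s["img"][:,:,::-1]
    if box: im=im[box[1]:box[3],box[0]:box[2]]
    if k!=1: im=cv2.resize(im,None,fx=k,fy=k,interpolation=cv2.INTER_CUBIC)
    cv2.imwrite("pics/"+n,im)
E
python3 - <<'E'
from h import *
np.set_printoptions(precision=4,suppress=True)
print(ctrl.nose_length, ctrl.get_obs())
S={n:ctrl.snapshot(n) for n in("top","side")}
for n,s in S.items():
    save(s,n+"0.png"); print(n,s["fx"],s["fy"],s["cx"],s["cy"],[k for k in s]); print(np.array(s["T"]))
    for t in "knob shaft_seat beam_mid cell cell_window rack photometer small_cell monitor".split():
        r=ctrl.spot_point(s,t); print(t,[(np.round(x["at"],1),round(x["score"],2)) for x in r[:4]])
E
```

```text
0.017 {'clock': 0.0, 'joint_pos': array([-55.7997,  20.5918,   0.6321,  -0.0193, -70.1346, -16.5068]), 'qvel': array([ 0.0608, -0.0744, -0.0495, -0.0783, -0.036 ,  0.0328]), 'tau': array([ -0.0025, -58.2718,  29.3053,   6.9967,   0.0067,  -0.0002]), 'tool_pos': array([ 0.205 , -0.6426,  0.2426]), 'orientation': array([ 179.9043,   -0.0094, -162.3131]), 'force': array([-0.1576, -1.2232, -0.25  ]), 'moment': array([-0.006 ,  0.0159,  0.0121]), 'gripper_force': 0.0, 'opening': 0.08776314208270497}
top 443.02393193930743 443.02393193930743 275.9190706079051 215.2212248548396 ['img', 'fx', 'fy', 'cx', 'cy', 'T', 'shot']
[[-0.0203  0.9889 -0.147   0.2507]
 [-0.9998 -0.0204  0.0005  0.0031]
 [-0.0025  0.147   0.9891  1.9164]
 [ 0.      0.      0.      1.    ]]
knob [(array([327.4, 229.7]), 0.75), (array([272.1, 233.1]), 0.65), (array([247.6, 245.8]), 0.42)]
shaft_seat [(array([325. , 229.9]), 0.56), (array([306.3, 223.5]), 0.39)]
beam_mid [(array([329.1, 223.8]), 0.69)]
cell [(array([209.9, 226.5]), 0.58)]
cell_window [(array([209.6, 227.1]), 0.54)]
rack [(array([206.9, 236. ]), 0.76)]
photometer []
small_cell []
monitor []
side 420.0566061020392 420.0566061020392 276.1153286381755 204.2610973300459 ['img', 'fx', 'fy', 'cx', 'cy', 'T', 'shot']
[[-0.7985  0.3457 -0.4928 -0.2074]
 [-0.6018 -0.4392  0.6671  1.0031]
 [ 0.0142  0.8292  0.5588  0.9451]
 [ 0.      0.      0.      1.    ]]
knob [(array([286.7, 240.6]), 0.59), (array([284.7, 256.5]), 0.47)]
shaft_seat [(array([307.2, 195.6]), 0.53)]
beam_mid [(array([323.5, 188.3]), 0.57)]
cell [(array([231.7, 271.7]), 0.64)]
cell_window [(array([232.3, 264.3]), 0.73), (array([225.7, 315.6]), 0.56)]
rack [(array([238.9, 279.1]), 0.96)]
photometer [(array([321.2, 207.7]), 0.82)]
small_cell [(array([247.9, 282.2]), 0.42)]
monitor []
```

Run:
```python
import cv2
a=cv2.imread("pics/top0.png")[150:310,160:420]; cv2.imwrite("pics/top0c.png",cv2.resize(a,None,fx=3,fy=3,interpolation=cv2.INTER_CUBIC))
a=cv2.imread("pics/side0.png")[120:380,150:450]; cv2.imwrite("pics/side0c.png",cv2.resize(a,None,fx=2.3,fy=2.3,interpolation=cv2.INTER_CUBIC))
```

```text
(no output)
```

View pics/top0c.png

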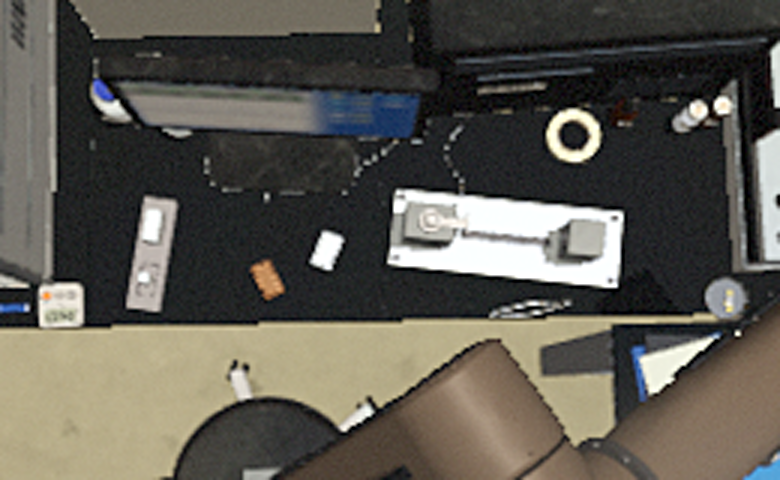

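View pics/side0c.png

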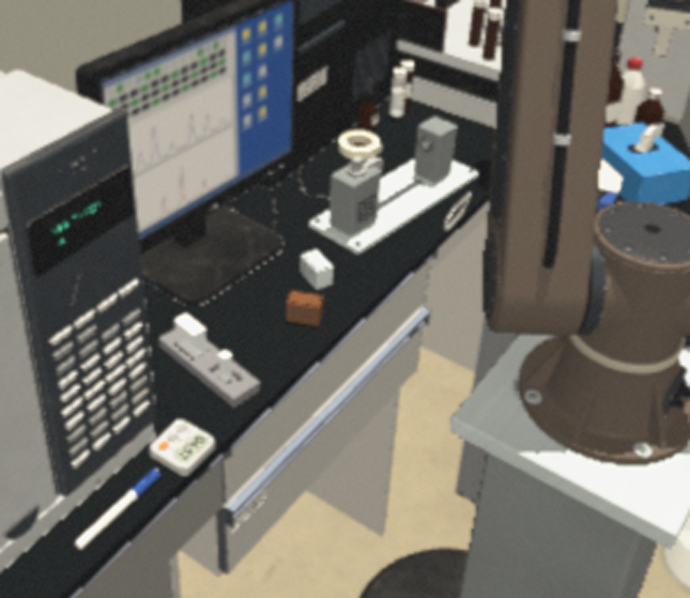

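The crops show the aluminium knob at top (269,233) / side (287,237). Its look-alike is the brown block at top (249,243) / side (285,254), which I reject by colour. The larger cell, with the white cover, is in the far pocket at top (211,225) / side (232,262). The small cell is in the near pocket at (208,243). The lamp housing with the shaft is at top (303,223) and the detector at (353,230). Next I fit known-size models to the silhouettes in both views.

```bash
cat >> h.py <<'E'
from scipy.optimize import minimize
K=4
def boxpts(x0,x1,y0,y1,z0,z1): return np.array([[x,y,z] for x in(x0,x1) for y in(y0,y1) for z in(z0,z1)],float)
def cyl(cx,cy,r,z0,z1): return np.array([[cx+r*np.cos(a),cy+r*np.sin(a),z] for a in np.linspace(0,6.28,16) for z in(z0,z1)])
def place(p,P): 
    c,s=np.cos(p[2]),np.sin(p[2]); return np.stack([p[0]+c*P[:,0]-s*P[:,1],p[1]+s*P[:,0]+c*P[:,1],P[:,2]],1)
def render(s,p,parts,box):
    m=np.zeros(((box[3]-box[1])*K,(box[2]-box[0])*K),np.uint8)
    for P in parts:
        q=np.array([proj(s,w) for w in place(p,P)]); q=(q-np.array(box[:2])+0.5)*K-0.5
        cv2.fillConvexPoly(m,cv2.convexHull(np.round(q*16).astype(np.int32)),1,shift=4)
    return m
def mask(s,box,f,seed):
    im=cv2.resize(s["img"][box[1]:box[3],box[0]:box[2]],None,fx=K,fy=K,interpolation=cv2.INTER_LINEAR).astype(int)
    m=f(im).astype(np.uint8); n,l=cv2.connectedComponents(m)
    v=l[int((seed[1]-box[1])*K),int((seed[0]-box[0])*K)]
    assert v; return (l==v).astype(np.uint8)
def fit(views,parts,p0):
    def cost(q):
        p=[q[0]/100,q[1]/100,q[2]/10]; c=0
        for s,box,m in views:
            r=render(s,p,parts,box); c+=(r!=m).sum()/m.sum()
        return c
    best=None
    for sc in (1.0,.3):
        q=np.array([p0[0]*100,p0[1]*100,p0[2]*10])if best is None else best.x
        sim=np.array([q]+[q+sc*e for e in np.eye(3)]); best=minimize(cost,q,method="Nelder-Mead",options=dict(initial_simplex=sim,xatol=1e-3,fatol=1e-5))
    return np.array([best.x[0]/100,best.x[1]/100,best.x[2]/10]),best.fun
KN=[boxpts(-.024,.024,-.014,.014,0,.037)]
PH=[boxpts(-.055,.055,-.165,.165,0,.012),boxpts(-.025,.025,.08,.15,0,.112),boxpts(-.025,.025,-.125,-.075,0,.112)]
RK=[boxpts(-.08,.08,-.023,.023,0,.016)]
E
cat > m.py <<'E'
from h import *
np.set_printoptions(precision=4,suppress=True)
T=ctrl.snapshot("top");S=ctrl.snapshot("side")
lum=lambda t:(lambda im:im.sum(2)>t)
def run(name,parts,bt,st,bs,ss,th,p0):
    mt=mask(T,bt,lum(th),st);ms=mask(S,bs,lum(th),ss)
    for nm,v in(("both",[(T,bt,mt),(S,bs,ms)]),("top",[(T,bt,mt)]),("side",[(S,bs,ms)])):
        print(name,nm,*fit(v,parts,p0))
run("knob",KN,(258,222,282,244),(269,233),(272,220,302,254),(287,236),230,[*atz(T,(269,233),.037)[:2],1.2])
run("phot",PH,(280,205,375,252),(330,235),(270,160,365,240),(315,212),230,[*atz(T,(329,230),.02)[:2],0.15-0.25])
for sg in(1,):
    RC=RK+[boxpts(sg*.037-.02125,sg*.037+.02125,-.01,.01,.006,.056),boxpts(-sg*.037-.00625,-sg*.037+.00625,-.00625,.00625,.006,.051)]
    run("rack",RC,(198,210,224,258),(213,237),(210,245,270,300),(243,283),230,[*atz(T,(211,234),.01)[:2],-.1])
E
python3 m.py
```

```text
knob both [0.4559 0.0347 2.8007] 0.2564176576449416
knob top [0.4559 0.0362 2.6655] 0.1635294117647059
knob side [0.4565 0.035  1.2187] 0.36052789442111577
phot both [ 0.4701 -0.2238 -0.1246] 0.22481023566611488
phot top [ 0.4703 -0.2235 -0.1234] 0.06017821285140562
phot side [ 0.4703 -0.2246 -0.1262] 0.16456716998971108
rack both [ 0.459   0.2865 -0.1599] 0.15966598615403127
rack top [ 0.4573  0.2882 -0.1615] 0.057354555433589464
rack side [ 0.4607  0.2846 -0.1601] 0.045014558904540806
```

```bash
cat > m2.py <<'E'
from h import *
np.set_printoptions(precision=4,suppress=True)
T=ctrl.snapshot("top");S=ctrl.snapshot("side")
bt=(258,222,282,244);bs=(272,220,302,254)
for th in(150,230,300):
    mt=mask(T,bt,lambda im:im.sum(2)>th,(269,233));ms=mask(S,bs,lambda im:im.sum(2)>th,(287,236))
    print(th,mt.sum()/16,ms.sum()/16,[fit(v,KN,[.456,.035,2.67]) for v in([(T,bt,mt),(S,bs,ms)],[(T,bt,mt)],[(S,bs,ms)])])
ph=np.array([.4702,-.224,-.1246])
for y in(.09,.1,.105,.11,.115):
    a=place(ph,np.array([[0,y,.138]]))[0]; print(y,a,proj(T,a),proj(S,a))
for t in("shaft_seat","shutter"):
  for s in(T,S): print(t,[(x["at"],x["score"]) for x in ctrl.spot_point(s,t)])
print("mon lower front top edge", atz(T,(250,195),.4),atz(T,(300,195),.4), atz(T,(200,187),.4))
save(S,"s1.png",(270,150,370,225),7); save(T,"t1.png",(255,205,345,250),7)
E
python3 m2.py
```

```text
150 115.4375 370.25 [(array([0.4545, 0.0365, 2.8528]), np.float64(0.7206870860533734)), (array([0.4557, 0.0355, 2.7059]), np.float64(0.23118570655116405)), (array([0.4538, 0.036 , 2.9846]), np.float64(0.4650573936529372))]
230 105.875 209.125 [(array([0.4556, 0.0349, 2.802 ]), np.float64(0.264991379863955)), (array([0.4556, 0.0349, 2.7217]), np.float64(0.1641086186540732)), (array([0.4563, 0.0347, 2.8367]), np.float64(0.08517632994620443))]
300 99.1875 187.625 [(array([0.4556, 0.0349, 2.723 ]), np.float64(0.14817342943393755)), (array([0.4556, 0.0354, 2.7104]), np.float64(0.10712035286704474)), (array([0.4557, 0.0343, 2.7246]), np.float64(0.03231179213857428))]
0.09 [ 0.4814 -0.1347  0.138 ] [np.float64(309.91780094357307), np.float64(222.7583433306379)] [np.float64(309.51093406524), np.float64(185.66371163898154)]
0.1 [ 0.4826 -0.1248  0.138 ] [np.float64(307.45739315645545), np.float64(222.504065807753)] [np.float64(307.7455615552128), np.float64(186.66042765552)]
0.105 [ 0.4832 -0.1198  0.138 ] [np.float64(306.22737231653883), np.float64(222.3769459644862)] [np.float64(306.85771208377304), np.float64(187.1617007768771)]
0.11 [ 0.4839 -0.1149  0.138 ] [np.float64(304.9974734881731), np.float64(222.24983873083437)] [np.float64(305.9663935694667), np.float64(187.66493249369628)]
0.115 [ 0.4845 -0.1099  0.138 ] [np.float64(303.7676966532048), np.float64(222.12274410492145)] [np.float64(305.07158564091014), np.float64(188.17013430750734)]
shaft_seat [([305.2, 222.5], 0.41)]
shaft_seat [([304.2, 195.2], 0.5)]Traceback (most recent call last):
  File "m2.py", line 12, in <module>
    for s in(T,S): print(t,[(x["at"],x["score"]) for x in ctrl.spot_point(s,t)])
                                                          ~~~~~~~~~~~~~~~^^^^^
ValueError: it knows: beaker, beam_mid, bottle_blank, cell, cell_window, felt_pen, knob, monitor, petri_dish, photometer, rack, shaft_seat, small_cell, tape_roll, timer, tweezers
```

```bash
sed -i 's/,"shutter"/,/' m2.py; sed -i '/^for th/,/^    print/d' m2.py; python3 m2.py | tail -3; python3 -c "
from h import *
print(ctrl.get_obs()['clock'],ctrl.get_obs()['orientation'])"
```

```text
shaft_seat [([304.8, 224.8], 0.46)]
shaft_seat [([306.0, 190.1], 0.63)]
mon lower front top edge [0.5492 0.0912 0.4   ] [ 0.5456 -0.0829  0.4   ] [0.5813 0.2657 0.4   ]
1.5 [-1.79999606e+02  1.09419192e-03 -1.62309931e+02]
```

View pics/s1.png

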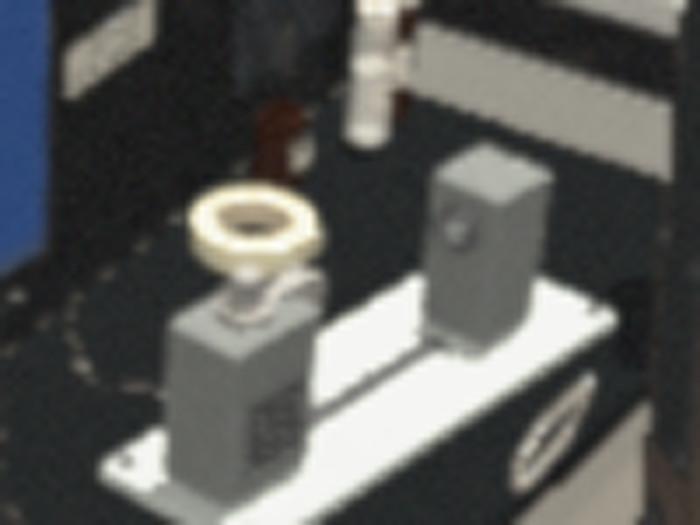

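View pics/t1.png

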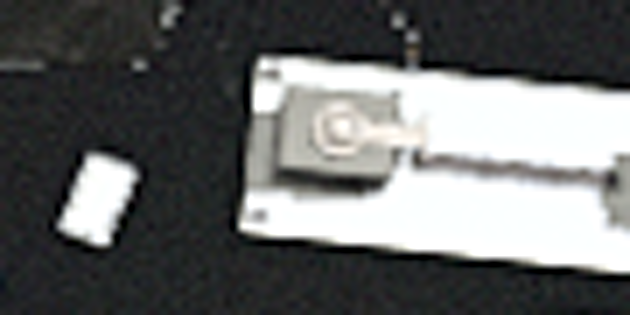

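Picture check: the shaft's collar is at top (303.6,223.3) / side (305.4,193.6). That matches photometer (0, 0.115), world about (0.4845, -0.110). I'm moving above the knob.

Request:
{"fn": "apply_moves", "kwargs": {"commands": [[[25.06,67.75,-2],-0.731,0.3],[[25.06,67.75,-2],-0.731,0.3],[[25.06,67.75,-2],-0.731,0.3],[[25.06,67.75,-2],-0.731,0.3],[[25.06,67.75,-2],-0.731,0.3],[[25.06,67.75,-2],-0.731,0.3],[[25.06,67.75,-2],-0.731,0.3],[[25.06,67.75,-2],-0.731,0.3],[[25.06,67.75,-2],-0.731,0.3],[[25.06,67.75,-2],-0.731,0.3],[[25.06,67.75,-2],-0.731,0.3],[[25.06,67.75,-2],-0.731,0.3],[[25.06,67.75,-2],-0.731,0.3],[[25.06,67.75,-2],-0.731,0.3],[[25.06,67.75,-2],-0.731,0.3],[[25.06,67.75,-2],-0.731,0.3],[[25.06,67.75,-2],-0.731,0.3],[[25.06,67.75,-2],-0.731,0.3],[[25.06,67.75,-10],-0.731,0.3],[[25.06,67.75,-10],-0.731,0.3]]}}

```text
clock: 3.17
tool_pos: [0.4576, 0.037, 0.1441]
orientation: [179.7, 0.2, 156.0]
force: [-0.7, 0.0, -2.1]
opening: 0.0613
gripper_force: 0.0
```

Run:
```python
from h import *
S=ctrl.snapshot("side");T=ctrl.snapshot("top")
o=ctrl.get_obs();p=o["tool_pos"];print(p)
c=p-[0,0,.017]
print("tip mid side px",proj(S,c),"knob top px",proj(S,[.4556,.0349,.037]),proj(S,[.4556,.0349,.12]))
a=S["img"][185:260,240:330,::-1];b=T["img"][195:270,230:320,::-1]
cv2.imwrite("pics/a1.png",np.hstack([cv2.resize(x,None,fx=4.4,fy=4.4,interpolation=cv2.INTER_CUBIC) for x in(a,b)]))
# monitor corner bottom right
print(atz(T,(299.3,195.7),.09),atz(S,(277.4,184.3),.09),tri(T,(299.3,195.7),S,(277.4,184.3)))
```

```text
[0.45210689 0.03352309 0.13902888]
tip mid side px [np.float64(289.3466143967885), np.float64(212.66733820361551)] knob top px [np.float64(287.54413816669756), np.float64(232.2343498505311)] [np.float64(288.2601377683486), np.float64(212.97224945519653)]
[ 0.60294343 -0.09750815  0.09      ] [ 0.62696245 -0.13269052  0.09      ] (array([ 0.59835916, -0.09543366,  0.11830717]), np.float64(0.002011873943209317))
```

View pics/a1.png

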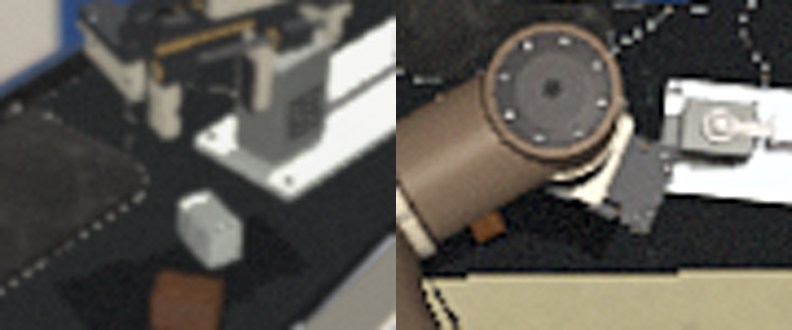

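The fingers at side (288,212) sit where the calibration predicts, centred over the aluminium knob. I'm descending and gripping.

Request:
{"fn": "apply_moves", "kwargs": {"commands": [[[0,0,-4],0,0.3],[[0,0,-8],0,0.3],[[0,0,-10],0,0.3],[[0,0,-11.56],0,0.3],[[0,0,-11.56],0,0.3],[[0,0,-11.56],0,0.3],[[0,0,-11.56],0,1],[[0,0,-11.56],0,1],[[0,0,-11.56],0,1],[[0,0,-11.56],0,1],[[0,0,-11.56],0,1],[[0,0,-11.56],0,1],[[0,0,-11.56],0,1],[[0,0,-11.56],0,1],[[0,0,-11.56],0,1]]}}

```text
clock: 4.52
tool_pos: [0.4559, 0.0345, 0.0284]
orientation: [180.0, 0.0, 155.8]
force: [-2.7, 1.3, 7.5]
opening: 0.028
gripper_force: 30.0
```

Request:
{"fn": "apply_moves", "kwargs": {"commands": [[[0,0,4],0,1],[[0,0,8],0,1],[[0,0,12],0,1],[[0,0,16],0.1,1],[[1,-4,16],0.2,1],[[2,-8,16],0.3,1],[[2.89,-12,16],0.372,1],[[2.89,-14.48,16],0.372,1],[[2.89,-14.48,16],0.372,1],[[2.89,-14.48,16],0.372,1],[[2.89,-14.48,16],0.372,1],[[2.89,-14.48,16],0.372,1]]}}

```text
clock: 5.52
tool_pos: [0.4845, -0.1097, 0.1879]
orientation: [180.0, -0.0, 177.2]
force: [-0.9, 0.6, -0.8]
opening: 0.0279
gripper_force: 30.0
```

Run:
```python
from h import *
S=ctrl.snapshot("side");T=ctrl.snapshot("top")
o=ctrl.get_obs();p=o["tool_pos"];print(p,o["orientation"],o["opening"],o["force"])
cx,cy,yaw=.4845,-.1099,np.radians(177.1)
im=cv2.resize(S["img"][150:215,265:350,::-1],None,fx=9,fy=9,interpolation=cv2.INTER_CUBIC)
def dr(P,c):
    q=(np.array(proj(S,P))-[265,150]+.5)*9; cv2.circle(im,tuple(int(v) for v in q),3,c,-1)
for P in place([cx,cy,yaw],boxpts(-.024,.024,-.014,.014,.16,.197)): dr(P,(0,0,255))
for P in place([cx,cy,-.05],np.vstack([boxpts(-.008,.008,-.008,.008,.119,.133),boxpts(-.005,.005,-.005,.005,.138,.138)])): dr(P,(0,255,0))
cv2.imwrite("pics/a2.png",im)
```

```text
[ 0.48459604 -0.10943354  0.18799038] [1.79993625e+02 2.38017936e-03 1.77203371e+02] 0.027689918814171443 [-0.79589367  0.40819346 -1.05527854]
```

View pics/a2.png

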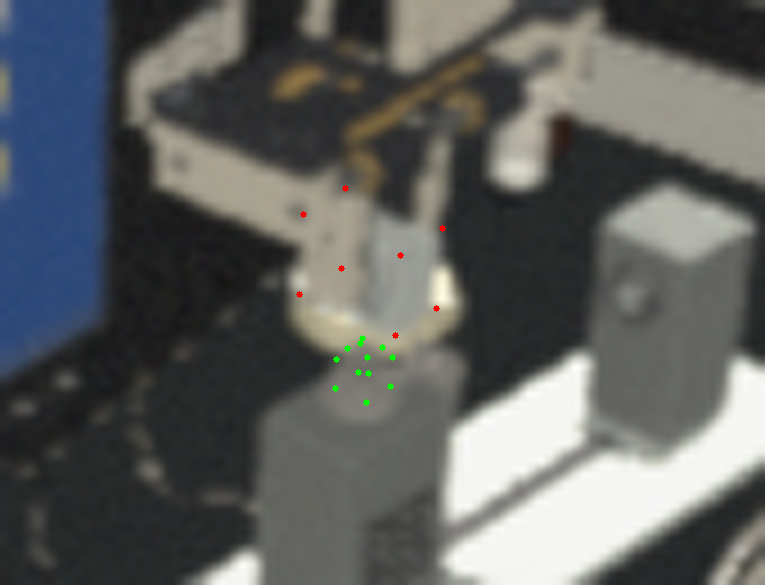

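Knob and shaft overlay agree within about 1 px: knob lower corner near (385,328) against (395,335) predicted. I'm lowering until it engages the taper.

Request:
{"fn": "apply_moves", "kwargs": {"commands": [[[0,0,-1],0,1],[[0,0,-2],0,1],[[0,0,-2.3],0,1],[[0,0,-2.6],0,1],[[0,0,-2.6],0,1],[[0,0,-2.6],0,1]]}}

```text
clock: 6.12
tool_pos: [0.4846, -0.1103, 0.1618]
orientation: [-180.0, -0.0, 177.1]
force: [1.3, -0.7, -0.8]
opening: 0.0279
gripper_force: 30.0
```

Request:
{"fn": "apply_moves", "kwargs": {"commands": [[[0,0,-0.3],0,1],[[0,0,-0.6],0,1],[[0,0,-0.6],0,1],[[0,0,-0.6],0,1]]}}

```text
clock: 6.45
tool_pos: [0.4845, -0.1104, 0.1559]
orientation: [-180.0, -0.0, 177.1]
force: [0.2, 0.7, -1.1]
opening: 0.0275
gripper_force: 30.0
```

Request:
{"fn": "apply_moves", "kwargs": {"commands": [[[0,0,-0.3],0,1],[[0,0,-0.6],0,1],[[0,0,-0.9],0,1],[[0,0,-1.0],0,1],[[0,0,-1.0],0,1],[[0,0,-1.0],0,1]]}}

```text
clock: 6.95
tool_pos: [0.4848, -0.1104, 0.1472]
orientation: [-180.0, 0.0, 177.2]
force: [-4.4, 2.5, 13.8]
opening: 0.0276
gripper_force: 30.0
```

Request:
{"fn": "apply_moves", "kwargs": {"commands": [[[0,0,0.05],0,1],[[0,0,0.05],0,1],[[0,0,0.05],0.1,1],[[0,0,0.05],0.2,1],[[0,0,0.05],0.3,1],[[0,0,0.05],0.4,1],[[0,0,0.05],0.5,1],[[0,0,0.05],0.6,1],[[0,0,0.05],0.7,1],[[0,0,0.05],0.8,1],[[0,0,0.05],0.9,1],[[0,0,0.05],1.0,1],[[0,0,0.05],1.05,1],[[0,0,0.05],1.1,1],[[0,0,0.05],1.13,1],[[0,0,0.05],1.13,1]]}}

```text
clock: 8.28
tool_pos: [0.4851, -0.1098, 0.1473]
orientation: [-179.9, 0.1, -118.0]
force: [-3.0, 5.2, 9.0]
opening: 0.0276
gripper_force: 30.0
```

```bash
python3 -c "
from h import *
o=ctrl.get_obs();print(o['moment'],o['force'],o['orientation'],o['joint_pos'])"
```

```text
[1.9020905  1.26538403 0.03020109] [-3.00762966  5.21672026  9.02619125] [-1.79947066e+02  7.35004349e-02 -1.17996910e+02] [ 9.91208240e+00  8.86344982e+00 -2.90395962e+01 -3.23147996e-02
 -5.20100349e+01 -3.78891556e+01]
```

Request:
{"fn": "apply_moves", "kwargs": {"commands": [[[0,0,0],0.04,1],[[0,0,0],0.08,1],[[0,0,0],0.08,1],[[0,0,0],0.08,1]]}}

```text
clock: 8.62
tool_pos: [0.4848, -0.1099, 0.1473]
orientation: [-180.0, 0.0, -113.5]
force: [-4.2, 5.4, 10.9]
opening: 0.0276
gripper_force: 30.0
```

```bash
python3 -c "
from h import *
o=ctrl.get_obs();print(o['moment'],o['force'],o['orientation'])
T=ctrl.snapshot('top');S=ctrl.snapshot('side')
a=S['img'][150:225,265:355,::-1];b=T['img'][195:270,260:350,::-1]
cv2.imwrite('pics/a3.png',np.hstack([cv2.resize(x,None,fx=4.4,fy=4.4,interpolation=cv2.INTER_CUBIC) for x in(a,b)]))"
```

```text
[2.02264621 1.73257727 0.02208168] [-4.24690988  5.41915303 10.90076988] [-1.79969163e+02  4.61337592e-02 -1.13515591e+02]
```

View pics/a3.png

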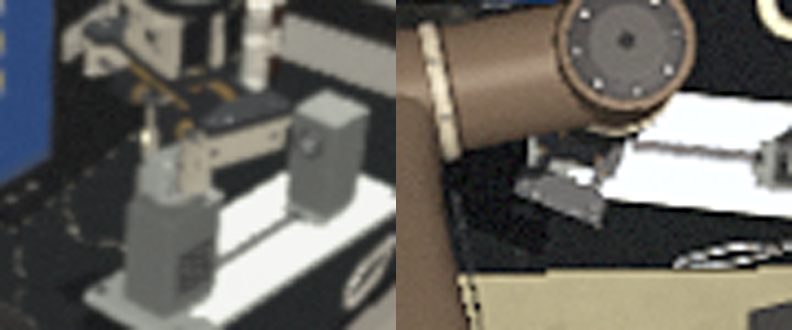

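Request:
{"fn": "apply_moves", "kwargs": {"commands": [[[0,0,0],0.03,1],[[0,0,0],0.06,1],[[0,0,0],0.06,1],[[0,0,0],0.06,1]]}}

```text
clock: 9.05
tool_pos: [0.4845, -0.1099, 0.1473]
orientation: [-180.0, 0.0, -110.1]
force: [-6.5, 4.5, 11.5]
opening: 0.0279
gripper_force: 30.0
```

```bash
python3 -c "
from h import *
o=ctrl.get_obs();print(o['moment'],o['force'],o['orientation'])"
```

```text
[ 2.04938581  1.99257999 -0.20648789] [-6.50957677  4.5466887  11.46699164] [-1.79992013e+02  3.99890250e-02 -1.10106599e+02]
```

The z moment jumped to -0.21 N m, so the stop is reached. I'm releasing the knob and rising.

Request:
{"fn": "apply_moves", "kwargs": {"commands": [[[0,0,0.05],-0.02,1],[[0,0,0.05],-0.02,0.4],[[0,0,0.05],-0.02,0.4],[[0,0,0.05],-0.02,0.4],[[0,0,0.05],-0.02,0.4],[[0,0,0.05],-0.02,0.4],[[0,0,1],-0.02,0.4],[[0,0,3],-0.02,0.4],[[0,0,6],-0.02,0.4],[[0,0,9],-0.02,0.4],[[0,0,9],-0.02,0.4],[[0,0,9],-0.02,0.4]]}}

```text
clock: 10.05
tool_pos: [0.4857, -0.1103, 0.2389]
orientation: [-179.8, 0.1, -111.2]
force: [-0.1, -0.7, -1.1]
opening: 0.0523
gripper_force: 0.0
```

Run:
```python
from h import *
S=ctrl.snapshot("side");o=ctrl.get_obs();print(o["tool_pos"],o["opening"],o["joint_pos"])
r=[.459,.2865,-.16]
im=cv2.resize(S["img"][150:225,265:355,::-1],None,fx=4.4,fy=4.4,interpolation=cv2.INTER_CUBIC)
b=(205,240,295,315)
im2=cv2.resize(S["img"][b[1]:b[3],b[0]:b[2],::-1],None,fx=4.4,fy=4.4,interpolation=cv2.INTER_CUBIC)
for P in np.vstack([place(r,boxpts(.037-.02125,.037+.02125,-.01,.01,.052,.056)),place(r,boxpts(-.08,.08,-.023,.023,.016,.016))]):
    q=(np.array(proj(S,P))-b[:2]+.5)*4.4; cv2.circle(im2,tuple(int(v) for v in q),2,(0,0,255),-1)
cv2.imwrite("pics/a4.png",np.hstack([im,im2]))
```

```text
[ 0.48477442 -0.11029283  0.23737794] 0.05234495318002223 [ 9.86613875e+00  3.82224638e+00 -2.18174165e+01 -1.29895184e-02
 -6.42538181e+01 -3.11251147e+01]
```

View pics/a4.png

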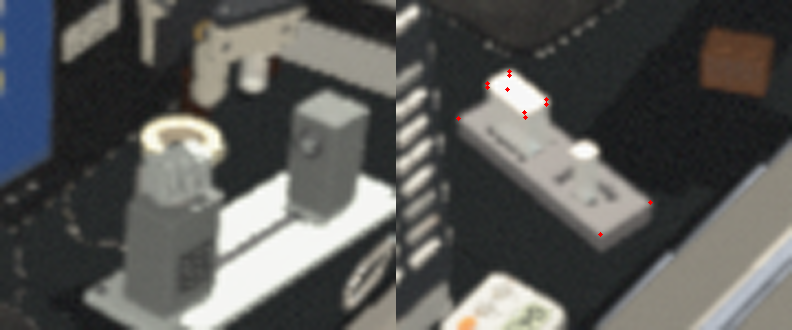

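The knob is seated and turned at side crop (180,170), standing free. The rack and cell overlay fits to about 1 px. Next I check clearance to the tall instrument beside the rack.

Run:
```python
from h import *
np.set_printoptions(precision=3,suppress=True)
S=ctrl.snapshot("side");T=ctrl.snapshot("top")
print("base corner",atz(S,(217.4,300.4),0))
print("top corner tri",tri(S,(204.5,170),T,(176,243)))
for z in(0,.2,.4): print(z,atz(T,(176,200),z),atz(T,(176,243),z))
for n in("rack","cell","cell_window"):
    a=ctrl.spot_point(S,n)[:1];b=ctrl.spot_point(T,n)[:1]
    if a and b: print(n,tri(S,a[0]["at"],T,b[0]["at"]))
```

```text
base corner [0.454 0.396 0.   ]
top corner tri (array([0.419, 0.37 , 0.439]), np.float64(0.09294053295495126))
0 [0.612 0.44  0.   ] [0.423 0.438 0.   ]
0.2 [0.575 0.395 0.2  ] [0.405 0.392 0.2  ]
0.4 [0.537 0.349 0.4  ] [0.387 0.347 0.4  ]
rack (array([0.45 , 0.3  , 0.013]), np.float64(0.004059821351008067))
cell (array([0.492, 0.285, 0.017]), np.float64(0.0025992899944910154))
cell_window (array([0.484, 0.28 , 0.041]), np.float64(0.001594644510577146))
```

Request:
{"fn": "apply_moves", "kwargs": {"commands": [[[-3,0,0],0,0.4],[[-5.5,2,0],0,0.4],[[-5.5,6,0],0.1,0.4],[[-5.5,9,0],0.2,0.4],[[-5.5,12,0],0.3,0.4],[[-5.5,15,0],0.4,0.4],[[-5.5,18,0],0.5,0.4],[[-5.5,21,0],0.6,0.4],[[-5.5,24,0],0.7,0.4],[[-5,27,0],0.8,0.4],[[-5,30,0],0.9,0.4],[[-4,33,0],1.0,0.4],[[-4,36,0],1.1,0.4],[[-3,39.1,0],1.2,0.4],[[-3,39.1,0],1.32,0.4],[[-3,39.1,0],1.44,0.4],[[-3,39.1,0],1.56,0.4],[[-2,39.1,0],1.68,0.4],[[1.1,39.1,-2],1.782,0.4],[[1.1,39.1,-5],1.782,0.4]]}}

```text
clock: 12.17
tool_pos: [0.5003, 0.2826, 0.1884]
orientation: [-179.7, -0.3, -8.6]
force: [1.8, 0.8, 0.4]
opening: 0.0527
gripper_force: 0.0
```

Request:
{"fn": "apply_moves", "kwargs": {"commands": [[[0,0,-3],0,0.4],[[0,0,-6],0,0.4],[[0,0,-6],0,0.4],[[0,0,-6],0,0.4]]}}

```text
clock: 12.5
tool_pos: [0.4951, 0.2799, 0.1254]
orientation: [179.8, 0.1, -9.1]
force: [0.1, -0.5, 0.9]
opening: 0.0525
gripper_force: 0.0
```

Run:
```python
from h import *
np.set_printoptions(precision=4,suppress=True)
S=ctrl.snapshot("side");o=ctrl.get_obs();print(o["tool_pos"],o["orientation"],o["joint_pos"],o["force"])
p=o["tool_pos"]; yaw=np.radians(o["orientation"][2])
b=(195,215,275,300)
im2=cv2.resize(S["img"][b[1]:b[3],b[0]:b[2],::-1],None,fx=7,fy=7,interpolation=cv2.INTER_CUBIC)
def dot(P,c):
    q=(np.array(proj(S,P))-b[:2]+.5)*7; cv2.circle(im2,tuple(int(v) for v in q),3,c,-1)
r=[.459,.2865,-.16]
for P in place(r,boxpts(.037-.02125,.037+.02125,-.01,.01,.056,.056)): dot(P,(0,0,255))
for d in(-.026,.026): 
    for u in(-.0095,.0095): dot(place([p[0],p[1],yaw],np.array([[u,d,p[2]-.017]]))[0],(0,255,0))
cv2.imwrite("pics/a5.png",im2)
```

```text
[0.4961 0.2808 0.1272] [179.9561  -0.0184  -9.1206] [ 49.2036  16.6839 -21.5627   0.0493 -51.7811  31.6453] [ 0.3779 -0.4525 -0.3123]
```

View pics/a5.png

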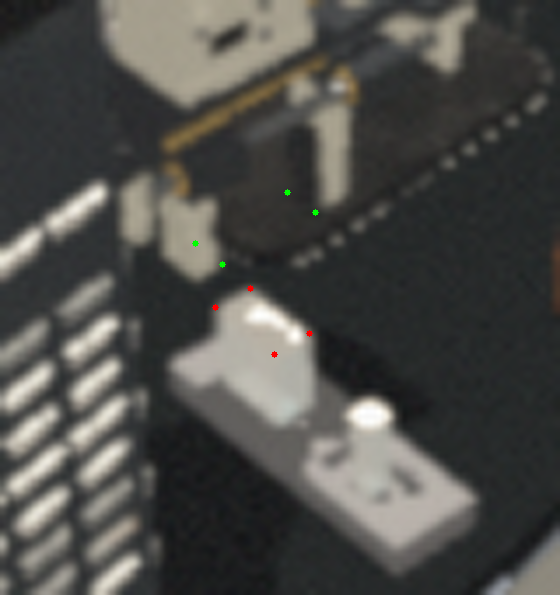

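The fingers straddle the cell top, predicted and seen within about 1 px: cell corners at (250,288) and (309,333) in the crop. I'm descending and gripping the frosted faces.

Request:
{"fn": "apply_moves", "kwargs": {"commands": [[[0,0,-3],0,0.4],[[0,0,-6],0,0.4],[[0,0,-8.5],0,0.4],[[0,0,-8.5],0,0.4],[[0,0,-8.5],0,0.4],[[0,0,-8.5],0,0.75],[[0,0,-8.5],0,0.75],[[0,0,-8.5],0,0.8],[[0,0,-8.5],0,0.9],[[0,0,-8.5],0,0.9],[[0,0,-8.5],0,0.9],[[0,0,-8.5],0,1],[[0,0,-8.5],0,1]]}}

```text
clock: 13.63
tool_pos: [0.4958, 0.2808, 0.0421]
orientation: [-180.0, -0.0, -9.1]
force: [-2.3, -0.8, 6.2]
opening: 0.0197
gripper_force: 30.0
```

Request:
{"fn": "apply_moves", "kwargs": {"commands": [[[0,0,1],0,1],[[0,0,2.5],0,1],[[0,0,4],0,1],[[0,0,6],0,1],[[0,0,9],0,1],[[0,0,12],0,1],[[0,0,15],0,1],[[-2,0,18],0,1],[[-4,-1,19.5],0,1],[[-6,-3,19.5],-0.05,1],[[-6.5,-6,19.5],-0.1,1],[[-6.5,-9,19.5],-0.2,1],[[-6.5,-12,19.5],-0.3,1],[[-6.5,-15,19.5],-0.4,1],[[-6.5,-18,19.5],-0.5,1],[[-6.5,-20,19.5],-0.6,1],[[-6.5,-20,19.5],-0.6,1],[[-6.5,-20,19.5],-0.6,1]]}}

```text
clock: 15.13
tool_pos: [0.4304, 0.0796, 0.2371]
orientation: [-180.0, -0.0, -43.6]
force: [-0.5, 0.5, 0.2]
opening: 0.0199
gripper_force: 30.0
```

Request:
{"fn": "apply_moves", "kwargs": {"commands": [[[0,-2,0],-0.08,1],[[0,-5,0],-0.16,1],[[0,-8,0],-0.24,1],[[0,-11,0],-0.32,1],[[0,-14,0],-0.4,1],[[0,-17,0],-0.5,1],[[0,-20,0],-0.6,1],[[0,-23,0],-0.7,1],[[1,-26,0],-0.8,1],[[2,-29,0],-0.88,1],[[3.96,-30.46,0],-0.935,1],[[3.96,-30.46,0],-0.935,1],[[3.96,-30.46,0],-0.935,1],[[3.96,-30.46,-2],-0.935,1],[[3.96,-30.46,-5],-0.935,1],[[3.96,-30.46,-8],-0.935,1],[[3.96,-30.46,-10],-0.935,1],[[3.96,-30.46,-10],-0.935,1]]}}

```text
clock: 16.63
tool_pos: [0.4674, -0.2223, 0.1327]
orientation: [179.6, 0.0, -97.0]
force: [-2.0, 0.3, -0.4]
opening: 0.02
gripper_force: 30.0
```

```bash
cat > f.py <<'E'
from h import *
np.set_printoptions(precision=4,suppress=True)
S=ctrl.snapshot("side");o=ctrl.get_obs();p=o["tool_pos"];yaw=np.radians(o["orientation"][2])
print(p,o["orientation"],o["joint_pos"],o["force"],o["opening"])
b=(270,140,360,220)
im=cv2.resize(S["img"][b[1]:b[3],b[0]:b[2],::-1],None,fx=7,fy=7,interpolation=cv2.INTER_CUBIC)
for P in place([p[0],p[1],yaw],boxpts(-.02125,.02125,-.01,.01,p[2]-.0364,p[2]+.0136)):
    q=(np.array(proj(S,P))-b[:2]+.5)*7; cv2.circle(im,tuple(int(v) for v in q),3,(0,0,255),-1)
q=(np.array(proj(S,[.4702,-.224,.085]))-b[:2]+.5)*7; cv2.circle(im,tuple(int(v) for v in q),4,(0,255,0),-1)
for y in(.075,-.069):
    P=place([.4702,-.224,-.1246],np.array([[0,y,.085]]))[0]
    q=(np.array(proj(S,P))-b[:2]+.5)*7; cv2.circle(im,tuple(int(v) for v in q),3,(255,255,0),-1)
cv2.imwrite("pics/fin.png",im)
for n in("cell","cell_window","knob"): print(n,ctrl.spot_point(S,n)[:2])
for P in([.4702,-.224,.06],[.4702,-.224,.085],[.4848,-.11,.119]): print(proj(S,P))
E
python3 f.py
```

```text
[ 0.4689 -0.2228  0.1351] [179.7535   0.0005 -96.9721] [ -3.7483  11.8399 -27.1022  -0.0184 -51.3041  -3.2123] [ 0.2696 -0.6952  0.4334] 0.01998035814108042
cell [{'at': [200.1, 340.1], 'score': 0.61}, {'at': [323.3, 189.8], 'score': 0.6}]
cell_window [{'at': [325.4, 180.2], 'score': 0.45}]
knob [{'at': [321.8, 188.6], 'score': 0.65}, {'at': [278.8, 259.2], 'score': 0.52}]
[np.float64(323.232406093406), np.float64(194.24617331458848)]
[np.float64(323.7270100739049), np.float64(188.82802324173016)]
[np.float64(304.7457642077925), np.float64(192.52422507022382)]
```

Request:
{"fn": "apply_moves", "kwargs": {"commands": [[[0,0,-1],0,1],[[0,0,-2],0,1],[[0,0,-3],0,1],[[0,0,-3.7],0,1],[[0,0,-4.1],0,1],[[0,0,-4.1],0,1],[[0,0,-4.1],0,1],[[0,0,-4.1],0,1],[[0,0,-4.1],0,1]]}}

```text
clock: 17.58
tool_pos: [0.4705, -0.2241, 0.0958]
orientation: [-180.0, -0.0, -97.1]
force: [-0.7, 0.1, 0.1]
opening: 0.0199
gripper_force: 30.0
```

```bash
python3 f.py
```

```text
[ 0.4705 -0.224   0.0958] [-179.9601   -0.0019  -97.1049] [ -3.8624  14.6886 -29.6291   0.0058 -45.6426  -3.2466] [ 0.6578  0.6261 -0.6059] 0.020256186809118296
cell [{'at': [323.2, 196.8], 'score': 0.42}, {'at': [323.2, 187.0], 'score': 0.27}]
cell_window [{'at': [326.5, 190.6], 'score': 0.53}]
knob [{'at': [283.6, 256.8], 'score': 0.7}, {'at': [305.7, 190.2], 'score': 0.68}]
[np.float64(323.232406093406), np.float64(194.24617331458848)]
[np.float64(323.7270100739049), np.float64(188.82802324173016)]
[np.float64(304.7457642077925), np.float64(192.52422507022382)]
```

View pics/fin.png

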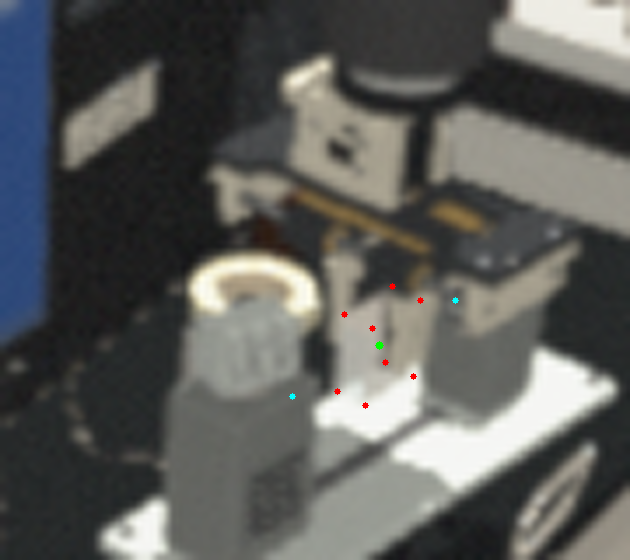

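The picture shows the cell held between the housings, with its outline on the prediction around beam_mid at (379,345). The knob is seated on the lamp housing at (245,350), and the lens is clear. I'm handing in.

```bash
python3 -c "
from h import *
print(ctrl.close_job())"
```

```text
the job is handed in; nothing more can be done
None
```

I handed the job in at about 18 s: the knob is seated and turned to its stop, and the larger cell is held upright by its frosted faces in mid-beam, but the hand-in call returned no verdict, so I don't know how it was judged.

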